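# Take the length stop off its T-track and put it away

### The arm

A 6-joint arm with a two-finger parallel gripper is mounted at the origin on the work surface. World frame = base frame: x ahead of the robot, y to its left, z up, the work surface at z = 0. Lengths are in m, angles in rad, forces in N, time in s.
With the tool pointing down it reaches from about 0.375 to 0.9 m from the base axis. Payload 3.1 kg.
Tool frame: the origin (TCP) lies at the very end of the fingers, on their centre line; the grasp point (between the pads) lies 19 mm behind it; z points along the fingers, x is the direction in which the jaws open and shut, and the axes are right-handed (so a half turn about z gives the same grasp; the last joint's range is limited). The gripper opens to 87 mm and grips with 3 to 60 N. Pads are 19 mm wide; open, the fingers measure 117 mm over their backs; the gripper's body (75 mm by 190 mm) begins 51 mm behind the grasp point.
Start: joints at [-1.353, 0.527, 1.433, -0, 1.181, -0.178], TCP at [0.242, -0.576, 0.223] pointing down, gripper open.
Joint ranges: [-3.08, 3.08], [-0.75, 2.2], [0.22, 2.44], [-1.43, 4.57], [0, 2.65], [-2.85, 2.85]. Speed limits (rad/s): [2.79, 2.79, 3.14, 3.14, 3.14, 3.14].

### API

Orientations are given as a unit quaternion [x, y, z, w].
In Python, from rig import robot gives the robot as it stands. The module is installed in compiled form; this text tells all that it offers.
- The arm moves only by the shell command python3 -m creep 'ROWS' [OPENING] [FORCE]. ROWS is a JSON object of lists of equal length, an entry for each row: "dp": the shift along the tool's x, y, z in cm, a list of three; "turn": the turn, a rotation vector about the tool's x, y, z in degrees, a list of three. In form: {"dp": [[x, y, z], ...], "turn": [[wx, wy, wz], ...]}. A call has 1 to 20 rows; each row shifts and turns the commanded pose from where the row before left it, along the tool's axes as they then stand; what a row does not reach is not made up. A row lasts 1/10 s, in which the tool goes at most 50 mm and 8.59 degrees, less where a joint would pass 70% of its speed; a pose out of reach is approached as far as the arm can. A call is refused whole if a number of a shift passes 5 or a number of a turn 8.59, either way. A call with a gripper value outside its range is refused whole. OPENING is the gripper command: -1 is fully open, 1 is shut, values between are in proportion, set as the call begins (- or left out, the last holds). The fingers move at their own pace and stop on an object; FORCE is the grip in N (left out, the last holds). Time passes only in rows, so rows that do not move let the fingers close. It gives the time, the measured TCP pose, the force and the opening at its end, in the units of the state.
- robot.get_obs(): the state, without advancing time (a new reading comes with each control period).
- robot.camera(name): name is "scene" or "top" or "wrist"; returns the picture (384x512x3 uint8, red, green, blue); there is no depth.
- robot.calibration(name): a dict with "fx", "fy", "cx", "cy" (pixels), "dist_coeffs" ([k1, k2, p1, p2, k3] as OpenCV has them; the pictures are not rectified), "rvec" (rotation vector, rad) and "tvec" (3), from world to camera coordinates, as OpenCV has them. Camera axes: x right, y down, z forward; pixel columns grow to the right and rows downward; lengths in m; the calibration is good to about 2 mm. A picture is of the moment at which its call begins: read the wrist's pose just before it. calibration takes no time and is no camera call; for the wrist camera it gives the pose at the moment of the call.
- robot.hand_in(): hands the job in, once; it reports no verdict.
Trained networks look in the newest picture that a camera, given by its name, has taken for a name from the list of things; names that differ only in an ending like _2 or _b are one class to them, and where a whole thing is asked for, a point or a joint stands for the part that bears it (a point fixed in the world has none). Each returns a list of dicts, best first, with "confidence" (0 to 1); they miss things now and then, are a little off and sometimes report something else, mostly with a low value. They report only what shows in the picture. A call takes as long as a camera call. They do not tell look-alikes from the thing itself.
- robot.masks_of(name, camera): "pixels" (384x512 bool, what is visible of it).
- robot.tip_of(name, camera): "point" ([x, y, z] in m, in the coordinates of the camera as it stood for that picture, good to about 4 mm: a listed point, or the origin of a listed thing).
The state is a dict: "time": time; "q": joint angles; "joint_velocities": joint speeds; "joint_torque": joint torques, N m; "position": TCP position; "tool_rot": TCP orientation; "ft_force": force on the tool from outside, world axes, zero at the start; "moment": the same for the moment, N m; "grip_width": finger opening in m.
Only numpy, scipy, OpenCV 4.12 (cv2) and the standard library are available. Lean on these libraries where they do the work, as an engineer would, in place of code of your own. Each camera call takes 0.05 s, during which the arm holds its last target.

### The job

The pipe-cutting batch is finished: push the sliding length stop along its T-track, out from between the two fences, until it is firmly up against the end plate, lift it straight up out of the track's open end, and set it down gently (not dropped) in the shallow grey tray, standing upright on its foot. Do not disturb the pipe offcut, the cardboard box or the screwdriver.

Things in the scene. Friction and masses are not known exactly. Their poses are not given: they have to be found in the camera images.
- stop_center (a point): Centre (half-way up) of the loose bare-metal length stop, 0.3-0.65 kg, 62 mm tall. From below: T foot 80 x 36 x 8 mm, neck 70 x 14 x 10, block 95 (own x) x 34 (own y) x 44 high, all centred. In the track its underside is 6 mm above the table, so the block spans 24 to 68 mm. Own x points along the track to the open end, z up. For lifting, grip the block across its 34 mm width.
- track: T-track fixed to the table, straight, 400 mm long (own x, -200 to +200), 64 wide. Origin: middle of its underside, on the table; +x to the open end, z up. The foot slides in a channel 40 mm wide, floor 6 mm above the table; two lips 18 mm apart hold it down, their top 22 mm above the table. Light sliding friction (a few newtons), no catch. The stop starts with its centre at x = -90 to -20 mm.
- fence_mid (a point): Point on the track's centre line half-way along the two fences (track x = -97.5 mm), 65 mm above the table, level with the fence tops. The steel fences stand either side of the track from track x = -185 to -10 mm, inner faces 70 mm apart: too close for fingers beside the block, but shut fingers fit between them behind the block, above the lips.
- open_end (a point): Fixed point on the track's centre line at track x = +135 mm, 22 mm above the table, near the open end. Here the lips are cut away and an upright end plate, 56 mm high, 7 thick, closes the slot. The plate is adjustable: its near face is up to 20 mm either side of this point (not given: see or feel it as a firm stop). The stop lifts out only with its block's front within about 4 mm of the plate.
- tray: Shallow grey open steel tray fixed to the table, outside 220 (own x) x 180 (own y) x 30 mm high, walls and floor 4 to 5 mm thick. Origin at the centre of its underside, z up. The stop fits in it with much room, any way round.
- offcut: Bystander: short steel pipe offcut standing on end, 60 mm diameter, 70 mm high. Origin at the centre of its underside.
- rodbox: Bystander: plain cardboard box 140 x 70 x 35 mm, long side along own x. Origin at the centre of its underside.
- screwdriver: Bystander: screwdriver lying on the table along own x. Origin under its middle.
Things that resemble listed ones, but are neither listed nor needed, are in the scene too. What is shaped like the part that bears stop_center but orange is not meant.

How it is judged:
By the outcome, as a careful person would: the job done as asked, in the order asked, and still so for the second after the job is handed in, with the robot touching nothing.
It also fails if it takes over 51 s, if anything falls off the work surface, if the arm or the gripper's body presses on something with over 40 N, if the wrist force passes 120 N, or if a joint passes its speed limit or range.

## Working session

There is one attempt and no reset: what is moved stays moved. The work goes in short steps, Python scripts to look and compute and a shell command to move; the robot and the scene stay as the last step left them, time stands still between calls to the robot, and variables do not carry over. Pictures are saved under pics/ and viewed, and the job is handed in when it is done.

```bash
mkdir -p pics; ls; cat > h.py <<'E'
from rig import robot
import numpy as np, cv2
from scipy.spatial.transform import Rotation as R
def snap(cam,fn):
    im=robot.camera(cam); cv2.imwrite('pics/'+fn,im[:,:,::-1]); return im
def cal(cam):
    c=robot.calibration(cam); K=np.array([[c['fx'],0,c['cx']],[0,c['fy'],c['cy']],[0,0,1]])
    Rm=cv2.Rodrigues(np.array(c['rvec'],float))[0]
    return K,np.array(c['dist_coeffs'],float),Rm,np.array(c['tvec'],float).ravel()
def toworld(p,cam):
    K,d,Rm,t=cal(cam); return Rm.T@(np.array(p)-t)
def pix2w(uv,z,cam):
    K,d,Rm,t=cal(cam); n=cv2.undistortPoints(np.array([[uv]],float),K,d)[0,0]
    r=Rm.T@np.array([n[0],n[1],1]); c=-Rm.T@t
    return c+r*(z-c[2])/r[2]
def w2pix(p,cam):
    K,d,Rm,t=cal(cam); return cv2.projectPoints(np.array(p,float).reshape(-1,1,3),cv2.Rodrigues(Rm)[0],t,K,d)[0].reshape(-1,2)
E
python3 - <<'E'
from h import *
for cam in ['scene','top']:
    snap(cam,cam+'0.png')
    for n in ['stop_center','track','fence_mid','open_end','tray','offcut','rodbox','screwdriver']:
        for r in robot.tip_of(n,cam)[:3]:
            print(cam,n,round(r['confidence'],2),np.round(toworld(r['point'],cam),3))
o=robot.get_obs(); print(o['time'],o['position'],o['tool_rot'],o['grip_width'])
E
```

```text
pics
scene stop_center 0.92 [ 0.459 -0.033  0.03 ]
scene stop_center 0.67 [ 0.489 -0.182  0.037]
scene track 0.74 [ 0.419  0.367 -0.002]
scene track 0.56 [ 0.531 -0.183  0.006]
scene fence_mid 0.83 [ 0.438 -0.18   0.066]
scene open_end 0.59 [ 0.669 -0.185  0.025]
scene tray 0.69 [ 0.558  0.149 -0.001]
scene offcut 0.82 [ 0.419  0.371 -0.   ]
scene rodbox 0.56 [0.607 0.387 0.003]
scene screwdriver 0.58 [ 0.428 -0.405  0.   ]
top stop_center 0.7 [ 0.491 -0.183  0.033]
top stop_center 0.65 [ 0.459 -0.037  0.033]
top track 0.98 [ 0.536 -0.183  0.001]
top fence_mid 0.96 [ 0.439 -0.185  0.06 ]
top open_end 0.82 [ 0.666 -0.187  0.021]
top tray 0.85 [ 0.56   0.145 -0.004]
top tray 0.52 [ 0.534 -0.184 -0.002]
top offcut 0.69 [ 0.424  0.362 -0.001]
top rodbox 0.91 [0.607 0.385 0.001]
0.9 [ 0.24156326 -0.57640615  0.22259842] [ 8.32604575e-01 -5.53867874e-01  1.82999441e-05  1.29391407e-05] 0.0870932122289685
```

View pics/scene0.png

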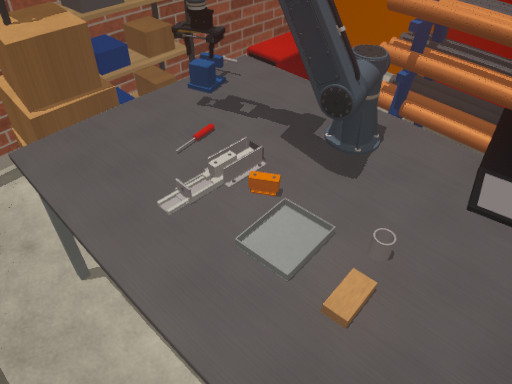

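View pics/top0.png

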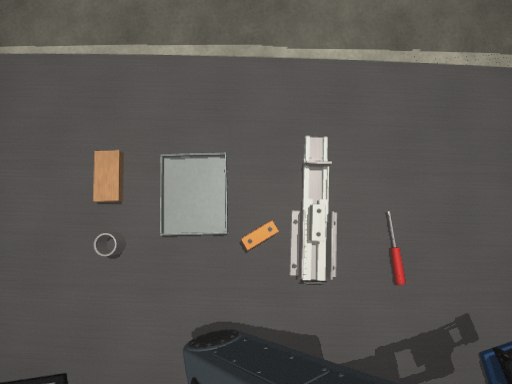

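```bash
python3 - <<'E'
import cv2
im=cv2.imread('pics/top0.png')[125:290,230:345]
cv2.imwrite('pics/topz.png',cv2.resize(im,None,fx=3.6,fy=3.6,interpolation=cv2.INTER_CUBIC))
im=cv2.imread('pics/scene0.png')[135:215,150:290]
cv2.imwrite('pics/scz.png',cv2.resize(im,None,fx=5,fy=5,interpolation=cv2.INTER_CUBIC))
E
```

```text
(no output)
```

View pics/topz.png

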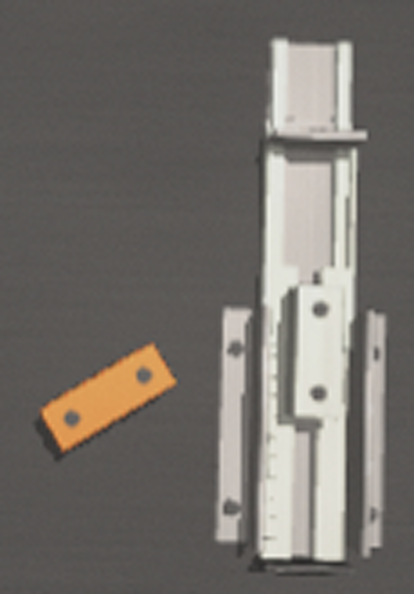

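View pics/scz.png

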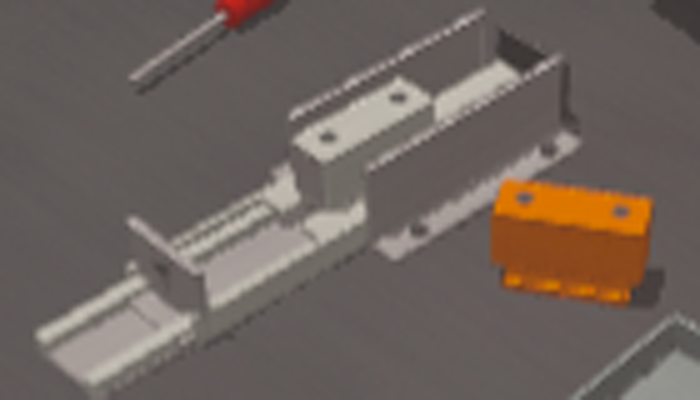

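```bash
python3 - <<'E'
from h import *
P=lambda u,v,z:np.round(pix2w((230+(u+.5)/3.6-.5,125+(v+.5)/3.6-.5),z,'top'),4)
for nm,u,v,z in [('rearL',294,417,.068),('rearR',342,420,.068),('frontL',299,285,.068),('frontR',343,288,.068),('farL',272,40,.022),('farR',351,42,.022),('nearL',258,558,.022),('nearR',345,560,.022),('plate near bottomtop',318,139,.078),('plate@56',318,139,.056),('holeF',320,309,.068),('holeR',319,393,.068),('fenceLtop',248,309,.065),('fenceLtopr',243,545,.065),('fenceRt',367,312,.065),('fRr',362,550,.065)]:
    print(nm,P(u,v,z))
o=robot.get_obs();print(R.from_quat(o['tool_rot']).as_matrix().round(3))
c=robot.calibration('top');K,d,Rm,t=cal('top');print(-Rm.T@t)
E
```

```text
rearL [ 0.4455 -0.1669  0.068 ]
rearR [ 0.4442 -0.2012  0.068 ]
frontL [ 0.5396 -0.1697  0.068 ]
frontR [ 0.5383 -0.2015  0.068 ]
farL [ 0.7326 -0.1561  0.022 ]
farR [ 0.7329 -0.2174  0.022 ]
nearL [ 0.3403 -0.1494  0.022 ]
nearR [ 0.3402 -0.214   0.022 ]
plate near bottomtop [ 0.6445 -0.181   0.078 ]
plate@56 [ 0.649  -0.1853  0.056 ]
holeF [ 0.5228 -0.185   0.068 ]
holeR [ 0.4629 -0.1846  0.068 ]
fenceLtop [ 0.5216 -0.1336  0.065 ]
fenceLtopr [ 0.3549 -0.1322  0.065 ]
fenceRt [ 0.5217 -0.2196  0.065 ]
fRr [ 0.3532 -0.2166  0.065 ]
[[ 0.386 -0.922  0.   ]
 [-0.922 -0.386 -0.   ]
 [ 0.     0.    -1.   ]]
[ 0.46633043 -0.00888935  0.9596209 ]
```

```bash
python3 -m creep '{"dp":[[0,0,0],[0,0,0],[0,0,0],[0,0,0],[-3,-1.2,0],[-3,-1.2,0],[-3,-1.2,0],[-3,-1.2,0],[-3,-1.2,0],[-3,-1.2,0],[-3,-1.2,0],[-3,-1.2,0],[-3,-1.2,0],[-3,-1.2,0],[-3,-1.2,0],[-3,-1.2,0]],"turn":[[0,0,5.9],[0,0,5.9],[0,0,5.8],[0,0,5.8],[0,0,0],[0,0,0],[0,0,0],[0,0,0],[0,0,0],[0,0,0],[0,0,0],[0,0,0],[0,0,0],[0,0,0],[0,0,0],[0,0,0]]}' 1 20
cat > s.py <<'E'
from h import *
o=robot.get_obs();print(round(o['time'],2),np.round(o['position'],4),'w',round(o['grip_width'],4),'F',np.round(o['ft_force'],1),'q',np.round(o['q'],2))
M=R.from_quat(o['tool_rot']).as_matrix();print('x axis ang',np.degrees(np.arctan2(M[1,0],M[0,0])).round(2),'z',M[:,2].round(3))
E
python3 s.py
```

```text
time: 2.5
position: [0.3902, -0.217, 0.2228]
tool_rot: [-0.703, 0.711, -0.0, 0.0]
ft_force: [1.0, -0.2, 0.0]
grip_width: 0.0006
2.5 [ 0.3902 -0.217   0.2228] w 0.0006 F [ 1.  -0.2  0. ] q [-0.76  0.29  1.86  0.    0.99  0.82]
x axis ang -90.68 z [ 0.001 -0.    -1.   ]
```

```bash
python3 -m creep '{"dp":[[-1.1,-0.7,1],[-1.1,-0.7,2],[-1.2,-0.8,3],[0,0,2],[0,0,0],[0,0,0]],"turn":[[0,0,0],[0,0,0],[0,0,0],[0,0,0],[0,0,0],[0,0,0]]}'
python3 s.py; python3 - <<'E'
from h import *
snap('wrist','w1.png');snap('scene','s1.png')
for n in ['stop_center','fence_mid','open_end']:
        for r in robot.tip_of(n,'wrist')[:3]:
            print(n,round(r['confidence'],2),np.round(toworld(r['point'],'wrist'),3))
E
```

```text
time: 3.1
position: [0.4122, -0.1849, 0.1423]
tool_rot: [-0.703, 0.711, 0.0, -0.0]
ft_force: [-0.1, 1.1, 0.1]
grip_width: 0.0006
3.1 [ 0.4122 -0.1849  0.1423] w 0.0006 F [-0.1  1.1  0.1] q [-0.67  0.43  1.94 -0.    0.77  0.91]
x axis ang -90.68 z [-0.001  0.    -1.   ]
stop_center 0.94 [ 0.494 -0.179  0.039]
stop_center 0.9 [ 0.457 -0.033  0.029]
fence_mid 0.56 [ 0.434 -0.185  0.067]
```

View pics/w1.png

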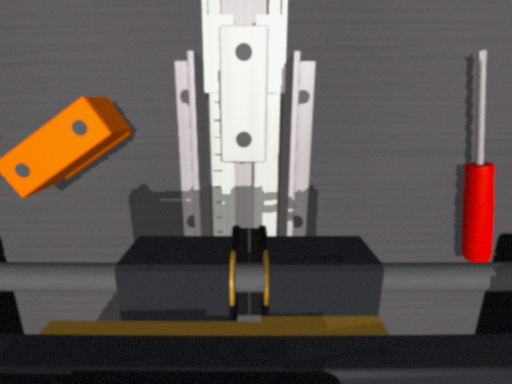

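```bash
python3 -m creep '{"dp":[[-0.1,0,1.5],[0,0,2],[0,0,2],[0,0,2],[0,0,1.6],[0,0,1],[0,0,0.5],[0,0,0],[0,0,0]],"turn":[[0,0,0],[0,0,0],[0,0,0],[0,0,0],[0,0,0],[0,0,0],[0,0,0],[0,0,0],[0,0,0]]}'
python3 s.py; python3 - <<'E'
from h import *
snap('wrist','w2.png')
E
```

```text
time: 4.25
position: [0.4125, -0.1836, 0.037]
tool_rot: [-0.703, 0.711, -0.001, 0.0]
ft_force: [0.5, -0.1, 0.9]
grip_width: 0.0004
4.25 [ 0.4125 -0.1836  0.037 ] w 0.0004 F [ 0.5 -0.1  0.9] q [-0.67  0.65  2.01  0.    0.48  0.92]
x axis ang -90.67 z [ 0.001 -0.001 -1.   ]
```

View pics/w2.png

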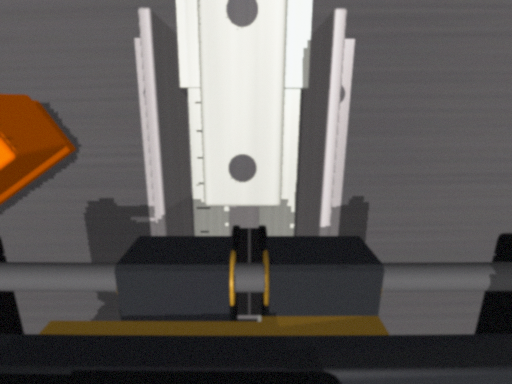

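```bash
python3 -m creep '{"dp":[[0,-0.8,0],[0,-0.6,0],[0,-0.3,0],[0,-0.3,0],[0,-0.3,0],[0,-0.4,0],[0,-0.5,0],[0,-0.7,0],[0,-0.9,0],[0,-0.9,0],[0,-0.9,0],[0,-0.9,0],[0,-0.9,0],[0,-0.9,0],[0,-0.7,0],[0,-0.6,0],[0,-0.4,0],[0,0,0]],"turn":[[0,0,0],[0,0,0],[0,0,0],[0,0,0],[0,0,0],[0,0,0],[0,0,0],[0,0,0],[0,0,0],[0,0,0],[0,0,0],[0,0,0],[0,0,0],[0,0,0],[0,0,0],[0,0,0],[0,0,0],[0,0,0]]}'
python3 s.py; python3 - <<'E'
from h import *
snap('wrist','w3.png');snap('scene','s3.png');
im=cv2.imread('pics/s3.png')[135:215,150:290]
cv2.imwrite('pics/s3z.png',cv2.resize(im,None,fx=5,fy=5,interpolation=cv2.INTER_CUBIC))
E
```

```text
time: 6.1
position: [0.5232, -0.1849, 0.0367]
tool_rot: [-0.703, 0.711, -0.001, 0.0]
ft_force: [0.2, 0.3, 0.7]
grip_width: 0.0005
6.1 [ 0.5232 -0.1849  0.0367] w 0.0005 F [0.2 0.3 0.7] q [-0.54  0.71  1.75  0.    0.68  1.04]
x axis ang -90.66 z [ 0.002 -0.001 -1.   ]
```

View pics/w3.png

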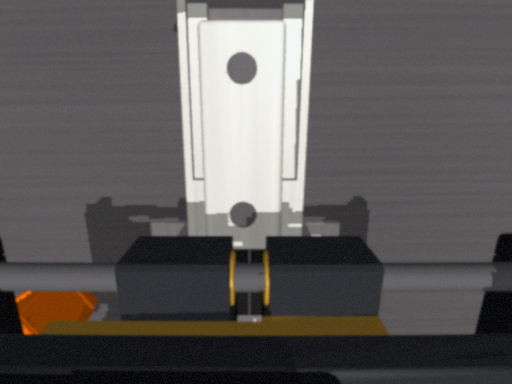

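View pics/s3z.png

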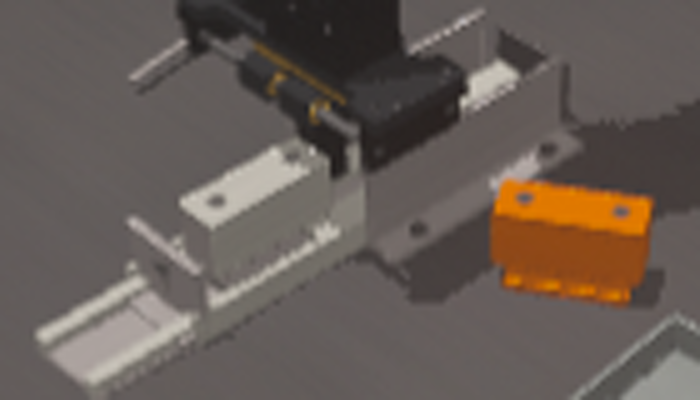

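```bash
python3 -m creep '{"dp":[[0,-0.4,0],[0,-0.4,0],[0,-0.3,0],[0,-0.2,0],[0,-0.2,0],[0,-0.2,0],[0,0,0]],"turn":[[0,0,0],[0,0,0],[0,0,0],[0,0,0],[0,0,0],[0,0,0],[0,0,0]]}'
```

```text
time: 6.9
position: [0.5397, -0.1849, 0.0365]
tool_rot: [-0.703, 0.711, -0.0, 0.0]
ft_force: [-0.8, 0.0, 0.8]
grip_width: 0.0003
```

```bash
python3 -m creep '{"dp":[[0,-0.2,0],[0,-0.2,0],[0,-0.2,0],[0,0,0]],"turn":[[0,0,0],[0,0,0],[0,0,0],[0,0,0]]}'
```

```text
time: 7.3
position: [0.5427, -0.1845, 0.0365]
tool_rot: [-0.703, 0.711, 0.002, -0.001]
ft_force: [-7.3, -0.9, 6.1]
grip_width: 0.0006
```

```bash
python3 -m creep '{"dp":[[0,-0.2,0],[0,-0.2,0],[0,0,0]],"turn":[[0,0,0],[0,0,0],[0,0,0]]}'
python3 - <<'E'
from h import *
snap('wrist','w4.png');snap('scene','s4.png');
im=cv2.imread('pics/s4.png')[135:215,150:290]
cv2.imwrite('pics/s4z.png',cv2.resize(im,None,fx=5,fy=5,interpolation=cv2.INTER_CUBIC))
E
```

```text
time: 7.6
position: [0.5425, -0.1841, 0.0365]
tool_rot: [-0.704, 0.71, 0.006, -0.004]
ft_force: [-16.2, -4.4, 11.5]
grip_width: 0.0007
```

View pics/s4z.png

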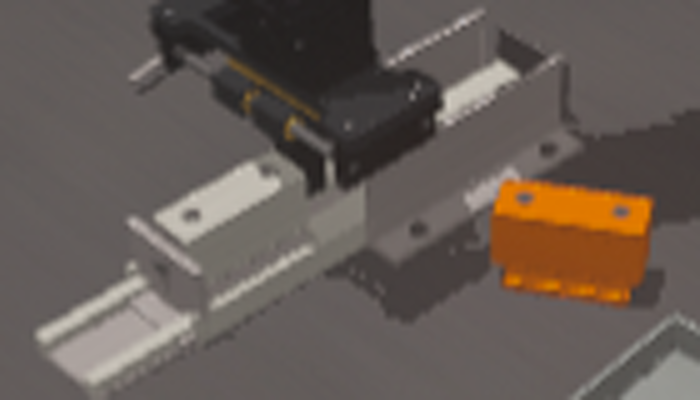

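View pics/w4.png

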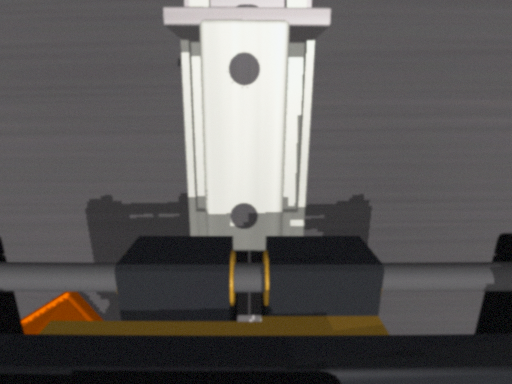

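```bash
python3 -m creep '{"dp":[[0,0.7,0],[0,0.7,0],[0,0.4,0],[0,0,-1.5],[0,0,-2],[0,0,-2],[0,0,-1],[0,0,0]],"turn":[[0,0,0],[0,0,0],[0,0,0],[0,0,0],[0,0,0],[0,0,0],[0,0,0],[0,0,0]]}'
python3 -m creep '{"dp":[[0,-1,0],[0,-1.5,0],[0,-1.5,0],[0,-1.5,0],[0,-1,0],[0,0,0],[0,0,0]],"turn":[[0,0,0],[0,0,0],[0,0,0],[0,0,0],[0,0,0],[0,0,0],[0,0,0]]}' -1 30
python3 s.py; python3 - <<'E'
from h import *
snap('wrist','w5.png');
for r in robot.tip_of('stop_center','wrist')[:3]:
    print(round(r['confidence'],2),np.round(toworld(r['point'],'wrist'),3))
E
```

```text
time: 8.5
position: [0.5326, -0.1853, 0.1029]
tool_rot: [-0.703, 0.711, -0.002, 0.001]
ft_force: [-0.4, -0.0, -0.5]
grip_width: 0.0005
time: 9.2
position: [0.5955, -0.1851, 0.1007]
tool_rot: [-0.703, 0.711, 0.001, -0.0]
ft_force: [-0.1, 0.0, -0.2]
grip_width: 0.0482
9.2 [ 0.5955 -0.1851  0.1007] w 0.0482 F [-0.1  0.  -0.2] q [-0.48  0.68  1.53 -0.    0.93  1.1 ]
x axis ang -90.64 z [-0.002  0.001 -1.   ]
0.97 [ 0.6   -0.18   0.042]
```

View pics/w5.png

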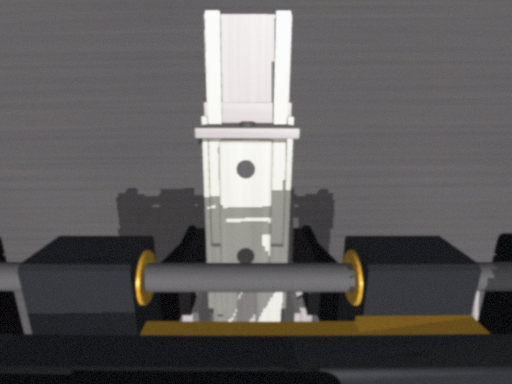

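```bash
python3 -m creep '{"dp":[[0,-0.4,0],[0,0,0],[0,0,0],[0,0,0],[0,0,1.5],[0,0,2],[0,0,1.7],[0,0,1],[0,0,0.6],[0,0,0],[0,0,0]],"turn":[[0,0,0],[0,0,0],[0,0,0],[0,0,0],[0,0,0],[0,0,0],[0,0,0],[0,0,0],[0,0,0],[0,0,0],[0,0,0]]}'
python3 s.py; python3 - <<'E'
from h import *
snap('wrist','w6.png');
E
```

```text
time: 10.4
position: [0.6005, -0.1857, 0.0338]
tool_rot: [-0.703, 0.711, -0.0, 0.0]
ft_force: [0.5, -0.4, 0.0]
grip_width: 0.0868
10.4 [ 0.6005 -0.1857  0.0338] w 0.0868 F [ 0.5 -0.4  0. ] q [-0.48  0.78  1.55  0.    0.81  1.1 ]
x axis ang -90.67 z [ 0.001 -0.    -1.   ]
```

View pics/w6.png

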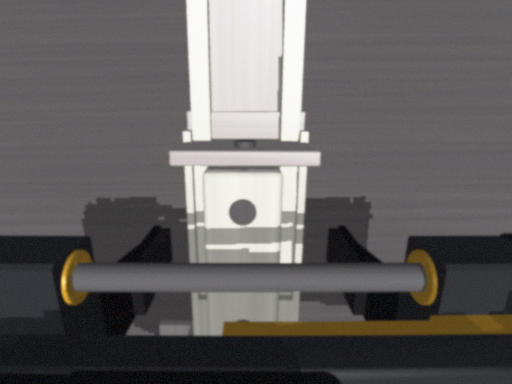

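```bash
python3 -m creep '{"dp":[[0,0,0],[0,0,0],[0,0,0],[0,0,0],[0,0,0],[0,0,0],[0,0,0],[0,0,0]],"turn":[[0,0,0],[0,0,0],[0,0,0],[0,0,0],[0,0,0],[0,0,0],[0,0,0],[0,0,0]]}' 1 35
```

```text
time: 11.25
position: [0.5999, -0.1849, 0.0335]
tool_rot: [-0.703, 0.711, 0.001, 0.0]
ft_force: [-0.4, 2.3, 1.2]
grip_width: 0.0339
```

```bash
python3 -m creep '{"dp":[[0,-0.1,0],[0,-0.1,0],[0,0,0]],"turn":[[0,0,0],[0,0,0],[0,0,0]]}'
```

```text
time: 11.55
position: [0.5999, -0.1849, 0.0335]
tool_rot: [-0.703, 0.711, 0.002, -0.001]
ft_force: [-5.6, 1.3, 4.9]
grip_width: 0.0338
```

```bash
python3 -m creep '{"dp":[[0,0.2,0],[0,0,-0.3],[0,0,-0.4],[0,0,-0.5],[0,0,-0.5],[0,0,0]],"turn":[[0,0,0],[0,0,0],[0,0,0],[0,0,0],[0,0,0],[0,0,0]]}'
```

```text
time: 12.15
position: [0.6, -0.1857, 0.0511]
tool_rot: [-0.703, 0.711, -0.0, -0.0]
ft_force: [-0.6, 0.4, -5.7]
grip_width: 0.0339
```

```bash
python3 -m creep '{"dp":[[0,0,-1],[0,0,-1.5],[0,0,-2],[0,0,-2],[0,0,-2],[0,0,-2],[0,0,-1],[0,0,0],[0,0,0]],"turn":[[0,0,0],[0,0,0],[0,0,0],[0,0,0],[0,0,0],[0,0,0],[0,0,0],[0,0,0],[0,0,0]]}'
python3 - <<'E'
from h import *
snap('scene','s7.png')
snap('top','t7.png')
for r in robot.tip_of('tray','top')[:3]:
    print(round(r['confidence'],2),np.round(toworld(r['point'],'top'),3))
for p in [(162,155),(226,154),(227,235),(161,236)]: print(np.round(pix2w(p,.03,'top'),3))
E
```

```text
time: 13.05
position: [0.5998, -0.1854, 0.1655]
tool_rot: [-0.703, 0.711, 0.0, -0.0]
ft_force: [-1.0, 0.6, -6.3]
grip_width: 0.0341
0.75 [ 0.562  0.145 -0.002]
0.61 [ 0.667 -0.189  0.019]
0.59 [ 0.531 -0.183 -0.002]
[0.666 0.237 0.03 ]
[0.673 0.062 0.03 ]
[0.453 0.051 0.03 ]
[0.446 0.227 0.03 ]
```

View pics/s7.png

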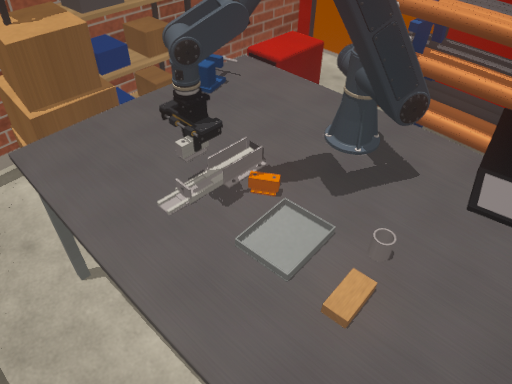

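```bash
python3 -m creep '{"dp":[[-1,0.2,0],[-1.5,0.2,0],[-2,0.3,0],[-2.5,0.3,0],[-3,0.4,0],[-3,0.4,0],[-3,0.4,0],[-3,0.4,0],[-3,0.4,0],[-3,0.4,0],[-2.5,0.3,0],[-2,0.3,0],[-1.5,0.2,0],[-1,0.2,0],[0,0,0],[0,0,0],[0,0,0]],"turn":[[0,0,0],[0,0,0],[0,0,0],[0,0,0],[0,0,0],[0,0,0],[0,0,0],[0,0,0],[0,0,0],[0,0,0],[0,0,0],[0,0,0],[0,0,0],[0,0,0],[0,0,0],[0,0,0],[0,0,0]]}'
python3 s.py; python3 - <<'E'
from h import *
snap('scene','s8.png');snap('wrist','w8.png')
E
```

```text
time: 14.9
position: [0.5602, 0.1341, 0.1656]
tool_rot: [-0.703, 0.712, -0.0, -0.0]
ft_force: [-0.0, 0.3, -5.3]
grip_width: 0.0333
14.9 [0.5602 0.1341 0.1656] w 0.0333 F [-0.   0.3 -5.3] q [ 0.04  0.53  1.61 -0.    0.99  1.62]
x axis ang -90.72 z [ 0. -0. -1.]
```

View pics/s8.png

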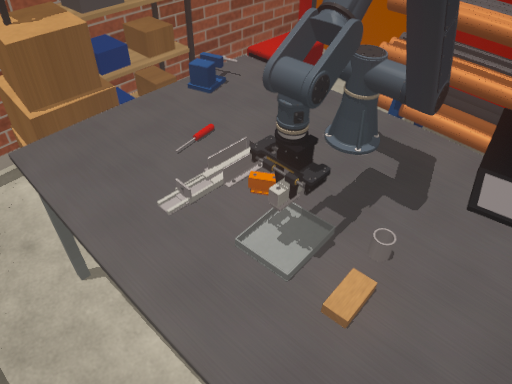

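View pics/w8.png

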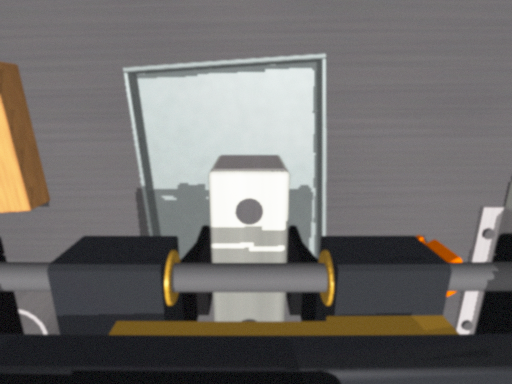

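```bash
python3 -m creep '{"dp":[[-0.5,0,1],[-0.5,0,2],[0,0,2],[0,0,2],[0,0,2],[0,0,1.5],[0,0,1],[0,0,0.5],[0,0,0],[0,0,0]],"turn":[[0,0,0],[0,0,0],[0,0,0],[0,0,0],[0,0,0],[0,0,0],[0,0,0],[0,0,0],[0,0,0],[0,0,0]]}'
```

```text
time: 16.0
position: [0.5606, 0.145, 0.046]
tool_rot: [-0.703, 0.711, -0.0, 0.0]
ft_force: [0.6, -0.2, -6.4]
grip_width: 0.034
```

```bash
python3 -m creep '{"dp":[[0,0,0.3],[0,0,0.3],[0,0,0.3],[0,0,0.2],[0,0,0.1],[0,0,0]],"turn":[[0,0,0],[0,0,0],[0,0,0],[0,0,0],[0,0,0],[0,0,0]]}'
```

```text
time: 16.6
position: [0.5598, 0.1449, 0.0333]
tool_rot: [-0.703, 0.711, 0.0, -0.0]
ft_force: [-1.1, -0.4, -6.0]
grip_width: 0.0335
```

```bash
python3 -m creep '{"dp":[[0,0,0.1],[0,0,0.1],[0,0,0]],"turn":[[0,0,0],[0,0,0],[0,0,0]]}'
```

```text
time: 16.9
position: [0.5601, 0.145, 0.0316]
tool_rot: [-0.703, 0.711, -0.0, 0.0]
ft_force: [0.7, -0.1, -6.6]
grip_width: 0.0339
```

```bash
python3 -m creep '{"dp":[[0,0,0.1],[0,0,0.1],[0,0,0]],"turn":[[0,0,0],[0,0,0],[0,0,0]]}'
```

```text
time: 17.2
position: [0.5601, 0.1449, 0.0315]
tool_rot: [-0.703, 0.711, -0.0, 0.0]
ft_force: [-3.4, -1.0, 8.0]
grip_width: 0.0333
```

Contact with the tray floor (force flipped from −6.6 to +8 N). I'll ease off 1 mm and release.

```bash
python3 -m creep '{"dp":[[0,0,-0.1],[0,0,0],[0,0,0],[0,0,0]],"turn":[[0,0,0],[0,0,0],[0,0,0],[0,0,0]]}'
python3 -m creep '{"dp":[[0,0,0],[0,0,0],[0,0,0],[0,0,0],[0,0,0],[0,0,0]],"turn":[[0,0,0],[0,0,0],[0,0,0],[0,0,0],[0,0,0],[0,0,0]]}' -0.6
python3 -m creep '{"dp":[[0,0,-0.5],[0,0,-1],[0,0,-2],[0,0,-2],[0,0,-2],[0,0,-2],[0,0,-2],[0,0,-2],[0,0,-2],[0,0,0]],"turn":[[0,0,0],[0,0,0],[0,0,0],[0,0,0],[0,0,0],[0,0,0],[0,0,0],[0,0,0],[0,0,0],[0,0,0]]}'
python3 - <<'E'
from h import *
snap('scene','s9.png');snap('wrist','w9.png')
for c in ['scene','wrist']:
  for r in robot.tip_of('stop_center',c)[:3]:
    print(c,round(r['confidence'],2),np.round(toworld(r['point'],c),3))
E
```

```text
time: 17.6
position: [0.5601, 0.1449, 0.0315]
tool_rot: [-0.703, 0.711, -0.0, 0.0]
ft_force: [-2.8, -1.4, 6.4]
grip_width: 0.0336
time: 18.2
position: [0.56, 0.145, 0.0304]
tool_rot: [-0.703, 0.711, 0.0, 0.0]
ft_force: [-0.6, 0.1, 0.2]
grip_width: 0.068
time: 19.2
position: [0.5621, 0.1452, 0.1892]
tool_rot: [-0.703, 0.711, -0.003, 0.003]
ft_force: [-0.4, 0.5, -0.5]
grip_width: 0.0698
scene 0.78 [0.56  0.144 0.037]
scene 0.75 [ 0.458 -0.033  0.033]
wrist 0.69 [0.558 0.146 0.034]
```

View pics/s9.png

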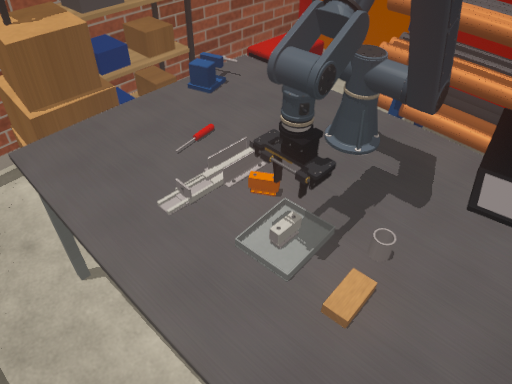

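View pics/w9.png

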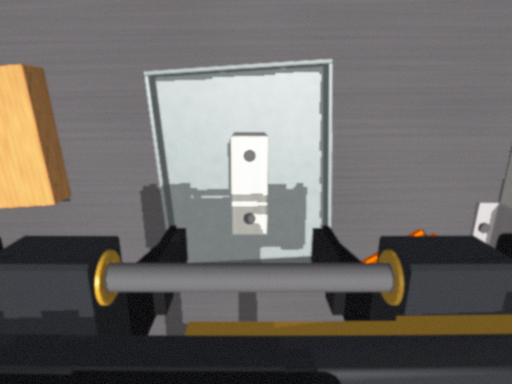

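The stop stands upright in the tray (around pixel (286,228) in the scene view). The bystanders haven't moved, and the gripper is clear.

```bash
python3 -m creep '{"dp":[[0,0,0],[0,0,0],[0,0,0]],"turn":[[0,0,0],[0,0,0],[0,0,0]]}'; python3 -c "
from rig import robot
print(robot.hand_in())"
```

```text
time: 19.7
position: [0.5597, 0.1449, 0.1849]
tool_rot: [-0.703, 0.711, 0.0, -0.0]
ft_force: [0.1, -1.4, 0.6]
grip_width: 0.0697
the job is handed in; nothing more can be done
None
```

The length stop is out of the T-track and standing upright on its foot near the middle of the grey tray. I handed the job in at 19.7 s of the 51 s allowed.

- **Push:** I pushed the stop with shut fingers from between the fences until it stopped firmly against the end plate. The reaction was about 16 N and the stop did not move further.
- **Lift:** I gripped it across its 34 mm width and nudged it once more to confirm it was against the plate. It then came straight up with about 6 N of load and no snagging.
- **Set down:** I lowered it in 1 mm steps until it touched the tray floor, at about 8 N, then opened the fingers and raised the arm clear.

**Last checks:** The scene and wrist cameras put the stop's centre at about (0.56, 0.145, 0.034–0.037), in agreement with the release point. The pictures show it upright. By eye, the offcut, box, screwdriver and the orange look-alike are where they started. The hand was touching nothing at hand-in. No checks failed or disagreed.

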